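Fit a substrate chuck on a spin coater's pinned spindle and square it up

TASK

Take the white chuck with the square pocket from the rack and fit it on the spin coater's spindle: turn it lightly by feel until its slots drop over the spindle's cross pin and it sits fully home, never forcing it (a push of a few newtons is enough; 40 N would bend the pin). Then, so that square substrates can be loaded straight from the front, turn the seated chuck, spindle and all, until the sides of its pocket stand square to the coater's front, and let go of it, still fully home. Leave the large black chuck in the rack.

Things in the scene. Friction and masses are not known exactly. Their poses are not given: they have to be found in the camera images.
- chuck_disc (a point): Chuck to fit (60 g): off-white disc 54 mm across, 10 mm thick, a dark 25 mm square pocket in its top, on a hub 30 mm across and 22 mm long. This point: the disc's centre, half-way through its thickness, 27 mm above the hub's underside. z up; x and y parallel to the pocket's sides. Starts upright in a hole of the rack, turned anyhow, the disc lying on the rack's top. Grip it by the rim.
- chuck: The same chuck; origin: middle of the hub's underside, axes as chuck_disc. From below the hub has a blind bore 9 mm across and, through its lowest 8 mm, two crossing slots 6.4 mm wide, one along x, one along y: it fits over the spindle's pin at every quarter turn, with about 3.5 degrees of play either way.
- spindle_seat (a point): On the axis of the coater's upright spindle, at the top of the 33 mm shoulder on which a fitted hub stands; disc centre then 27 mm above this point. With the slots out of line the hub rides on the pin, disc centre 33 mm above. Fixed to the housing, does not turn: z up, x from the housing's front (display, knob) to its back. Spindle drag 0.15 N m: a hub rubbing with under 8 N does not turn it; it stays where left.
- shaft_top (a point): Coned tip of the spindle's shaft, 17.5 mm above spindle_seat. Shaft 7 mm across. A cross pin 26 mm long, 4.8 mm thick runs through it, its top 6.2 mm above spindle_seat. The motor has stopped with the pin 14 to 76 degrees round from the housing's x axis, counter-clockwise from above; the angle is not measured. Axes fixed to the housing, as spindle_seat.
- coater: Spin coater, fixed: off-white housing 210 mm deep, 216 mm wide, 87 mm high, with an open steel bowl of 156 mm inner diameter round the spindle; bowl floor 30 mm above the bench. Origin: under the spindle at bench height, 48 mm below spindle_seat; axes as spindle_seat (front faces -x, towards the robot).
- rack: Fixed dark rack: upright block 42 mm wide (x), 172 mm long (y), 42 mm high, on a foot 64 mm wide and 6 mm high. Origin: centre of its underside. Two holes 32 mm wide, 30 mm deep in its top, 42 mm either side of the middle along y, hold the hubs. The white disc overhangs the block by 6 mm on each x side: fingers from above, closing along the rack's x, can straddle the block.
- big_chuck_disc (a point): The other chuck, in the rack's other hole, not to be moved: black disc 66 mm across, 10 mm thick, with ring grooves. This point: the disc's centre.
There are look-alikes about, which are no part of the job. Of the things that look like the chuck, the largest one is meant.

How it is judged (in metres and radians):
On the way:
1. the white chuck is fully home on the spindle, its slots over the cross pin (z of chuck_disc in the frame of spindle_seat below 0.029 m and horizontal distance between chuck_disc and spindle_seat below 0.003 m and angle between chuck_disc's own z axis and vertical below 0.07 rad), for 0.2 s.
At the end, for the whole second after the job is handed in: The white chuck is fully home on the spindle (disc centre less than 29 mm above spindle_seat and within 3 mm of the axis, upright within 4 degrees), the sides of its pocket are within 7 degrees of square to the coater (any quarter turn), and it is released and at rest (all of step 1 and (angle between the x axis of chuck_disc and the x axis of spindle_seat, either way round below 0.12 rad or angle between the x axis of chuck_disc and the y axis of spindle_seat, either way round below 0.12 rad) and linear speed of chuck below 0.01 m/s and angular speed of chuck below 0.1 rad/s); the robot touches nothing.
It fails at once if the chuck is forced on the coater: more than 40 N between them (contact force between chuck and coater above 40 N).
It fails at once if the large black chuck is moved by more than 12 mm (distance of big_chuck_disc from where it was at the start of the episode above 0.012 m).
It also fails if it takes over 56 s, if anything falls off the work surface, if the arm or the gripper's body presses on something with over 40 N, if the wrist force passes 120 N, or if a joint passes its speed limit or range.

ROBOT

A 7-joint arm with a two-finger parallel gripper is mounted at the origin on a cart in front of the work surface, level with it; the furniture and walls round the work are solid. World frame = base frame: x ahead of the robot, y to its left, z up, the work surface at z = 0. Lengths are in m, angles in degrees, forces in N, time in s.
With the tool pointing down it reaches from about 0.425 to 0.95 m from the base axis. Payload 4.7 kg.
Tool frame: the origin (TCP) lies at the very end of the fingers, on their centre line; the grasp point (between the pads) lies 19 mm behind it; z points along the fingers, y is the line along which they close (so a half turn about z gives the same grasp; the last joint's range is limited). The gripper opens to 87 mm and grips with 3 to 60 N. Pads are 19 mm wide; open, the fingers measure 117 mm over their backs; the gripper's body (75 mm by 190 mm) begins 51 mm behind the grasp point.
Start: joints at [66.469, 26.849, -2.785, 87.806, 1.381, 65.374, -4.715], TCP at [0.252, -0.626, 0.223] pointing down, gripper open.
Joint ranges: [-148.3, 148.3], [-19.14, 114.17], [-79.39, 73.82], [5.75, 140.21], [-59.74, 239.74], [12.07, 113.84], [-152.46, 152.46]. Speed limits (degrees/s): [147.25, 147.25, 180, 180, 180, 180, 180].

INTERFACE

Orientations are given as [roll, pitch, yaw] about the fixed x, y, z axes, in that order (R = Rz(yaw) Ry(pitch) Rx(roll)).
In Python, from cell import arm, eyes gives the robot as it stands. The module is installed in compiled form; this text tells all that it offers.
- The arm moves only by the shell command python3 -m jog 'ROWS' [FORCE]. ROWS is a JSON object of lists of equal length, an entry for each row: "xyz": the shift along the tool's x, y, z in m, a list of three; "turn": the turn about the tool's z in rad; "grip": the opening in per cent of the stroke, from 0 (shut) to 100 (fully open). In form: {"xyz": [[x, y, z], ...], "turn": [turn, ...], "grip": [grip, ...]}. A call has 1 to 12 rows; each row is the pose to reach, as a shift and turn from the pose commanded when the call began, along the tool's axes at that moment; what a row does not reach only later rows make up. A row lasts 1/12 s, in which the tool goes at most 41.7 mm and 7.16 degrees, less where a joint would pass 70% of its speed; a pose out of reach is approached as far as the arm can. A call with a gripper value outside its range is refused whole. The fingers move at their own pace and stop on an object; FORCE is the grip in N (left out, the last holds). Time passes only in rows, so rows that repeat a pose let the fingers close. It gives the time, the measured TCP pose, the force, the opening and the grip force at its end, in the units of the state.
- arm.read_state(): the state, without advancing time (a new reading comes with each control period).
- eyes.grab_frame(name): name is "scene" or "top" or "wrist"; returns a dict with "image" (420x560x3 uint8, red, green, blue), "fx", "fy", "cx", "cy" (pixels), "k1" (the pictures are not rectified: a ray, as slopes to the right and down, at radius r is drawn at 1 + k1 r^2 times it, then the intrinsics apply), "position" and "rotation" of the camera in the world. Camera axes: x right, y down, z forward; pixel columns grow to the right and rows downward; lengths in m; the calibration is good to about 2 mm. A picture is of the moment at which its call begins. There is no depth.
- arm.sign_off(): hands the job in; it is judged then, once.
The state is a dict: "clock": time; "joints": joint angles; "dq": joint speeds; "tau": joint torques, N m; "tcp_pos": TCP position; "ee_rot": TCP orientation; "force": force on the tool from outside, world axes, zero at the start; "ft_torque": the same for the moment, N m; "grip_width": finger opening in m; "gripper_force": force on a finger pad.
Only numpy, scipy, OpenCV 4.12 (cv2) and the standard library are available. Lean on these libraries where they do the work, as an engineer would, in place of code of your own. Each camera call takes 0.05 s, during which the arm holds its last target. There are 200 camera calls.

## Working session

There is one attempt and no reset: what is moved stays moved. The work goes in short steps, Python scripts to look and compute and a shell command to move; the robot and the scene stay as the last step left them, time stands still between calls to the robot, and variables do not carry over. Pictures are saved under pics/ and viewed, at most 13 in all, crops included, and the job is handed in when it is done.

```bash
mkdir -p pics; cat > h.py <<'E'
import numpy as np, cv2, pickle
from scipy.spatial.transform import Rotation as R
from cell import arm, eyes
def grab(n,tag):
    f=eyes.grab_frame(n); pickle.dump(f,open(f'pics/{tag}.pkl','wb'))
    cv2.imwrite(f'pics/{tag}.png',f['image'][:,:,::-1]); return f
def load(tag): return pickle.load(open(f'pics/{tag}.pkl','rb'))
def ray(f,u,v):
    d=np.array([(u-f['cx'])/f['fx'],(v-f['cy'])/f['fy']]); s=d.copy()
    for _ in range(20): s=d/(1+f['k1']*(s@s))
    return np.array(f['position']),np.array(f['rotation'])@np.array([s[0],s[1],1])
def onz(f,u,v,z):
    p,d=ray(f,u,v); return p+d*(z-p[2])/d[2]
def proj(f,X):
    c=np.array(f['rotation']).T@(np.asarray(X,float)-np.array(f['position'])); s=c[:2]/c[2]; s=s*(1+f['k1']*(s@s))
    return s[0]*f['fx']+f['cx'],s[1]*f['fy']+f['cy']
E
python3 - <<'E'
from h import *
a=grab('scene','s0');b=grab('top','t0')
for f in(a,b):print(f['position'],np.round(f['rotation'],3).tolist(),f['fx'],f['k1'])
print(arm.read_state())
E
```

```text
[ 0.03908899 -0.32744085  0.57573647] [-127.057, -1.263, -51.146] 529.3797164443744 -0.17156769227674185
[0.51120022 0.0774307  0.93021949] [-177.553, -0.209, -90.327] 396.53055384132944 -0.07094071469359753
{'clock': 0.1, 'joints': array([66.46880767, 26.89092095, -2.78418376, 87.86585775,  1.38197443,
       65.37474684, -4.71587882]), 'dq': array([-0.08267195, -0.15745563,  0.06583601, -0.10336612,  0.08765587,
        0.00867092,  0.04139126]), 'tau': array([ 1.62093647e-04, -5.09171426e+01, -8.15254427e-02, -2.36828095e+01,
       -6.15158211e-02,  3.44786583e-02,  9.51224661e-05]), 'tcp_pos': array([ 0.25130712, -0.62590525,  0.22163267]), 'ee_rot': array([-1.79902168e+02,  4.46510728e-03,  2.18769294e+01]), 'force': array([-0.87280482,  1.46966103, -0.59340645]), 'ft_torque': array([0.03615602, 0.03166587, 0.01490945]), 'gripper_force': 0.0, 'grip_width': 0.08671588362890817}
```

View pics/t0.png

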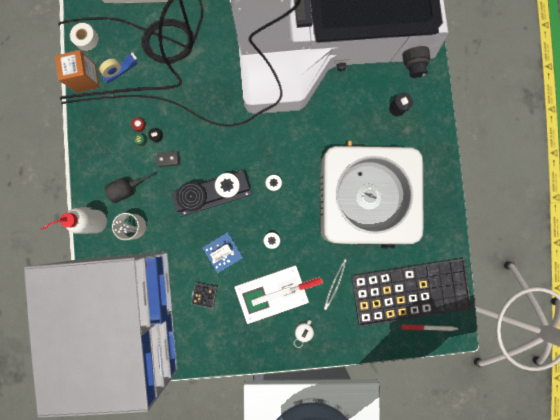

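View pics/s0.png

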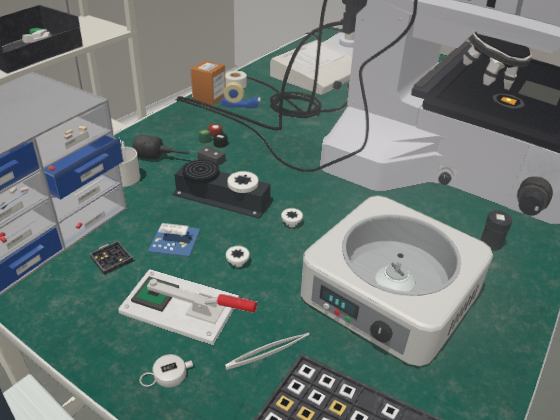

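```bash
sed -i "s/f=eyes.grab_frame(n); /f=eyes.grab_frame(n); f['rotation']=R.from_euler('xyz',f['rotation'],degrees=True).as_matrix(); /" h.py
python3 - <<'E'
from h import *
a=load('s0');b=load('t0')
for f,t in((a,'s0'),(b,'t0')):
    f['rotation']=R.from_euler('xyz',f['rotation'],degrees=True).as_matrix();pickle.dump(f,open(f'pics/{t}.pkl','wb'))
print(np.round(a['rotation'][:,2],2))
print('chuck',onz(b,228,186,.052),onz(a,243,180,.052))
print('small',onz(b,274,183,.02),onz(b,272,241,.02))
for p in [(323,148),(420,148),(422,243),(327,243)]:print(onz(b,*p,.087))
print('shaft',onz(b,369,197,.0655),onz(a,400,264,.0655))
print('disp/knob',onz(a,335,305,.05),onz(a,382,330,.04), proj(b,onz(a,382,330,.04)),proj(b,onz(a,335,305,.05)))
A=cv2.resize(b['image'][145:260,165:325],None,fx=5,fy=5,interpolation=2)[:575]
B=cv2.resize(a['image'][150:280,160:310],None,fx=4,fy=4,interpolation=2)
cv2.imwrite('pics/c1.png',A[:,:,::-1])
# scene + top of coater
C=cv2.resize(a['image'][230:310,350:450],(500,400),interpolation=2);D=cv2.resize(b['image'][170:225,335:405],(300,236),interpolation=2)
o=np.zeros((400,800,3),np.uint8);o[:,:500]=C;o[:236,500:]=D;cv2.imwrite('pics/c2.png',o[:,:,::-1])
E
```

```text
[ 0.63  0.49 -0.6 ]
chuck [0.60835514 0.18775153 0.052     ] [0.60770574 0.18693505 0.052     ]
small [0.61820831 0.08562764 0.02      ] [0.4847939  0.09089502 0.02      ]
[ 0.68549006 -0.02069093  0.087     ]
[ 0.68561876 -0.23210083  0.087     ]
[ 0.48001401 -0.23168722  0.087     ]
[ 0.48175289 -0.02695096  0.087     ]
shaft [ 0.58110148 -0.12323964  0.0655    ] [ 0.58042481 -0.13452046  0.0655    ]
disp/knob [ 0.46919777 -0.09916778  0.05      ] [ 0.47988417 -0.16743283  0.04      ] (np.float64(386.4949154217938), np.float64(242.62368962902235)) (np.float64(357.3838899180362), np.float64(247.8445194503241))
```

View pics/c1.png

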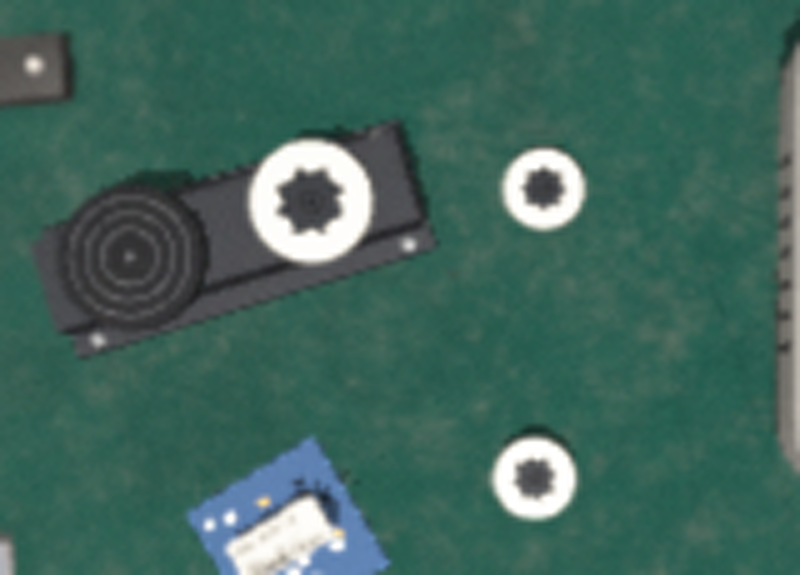

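View pics/c2.png

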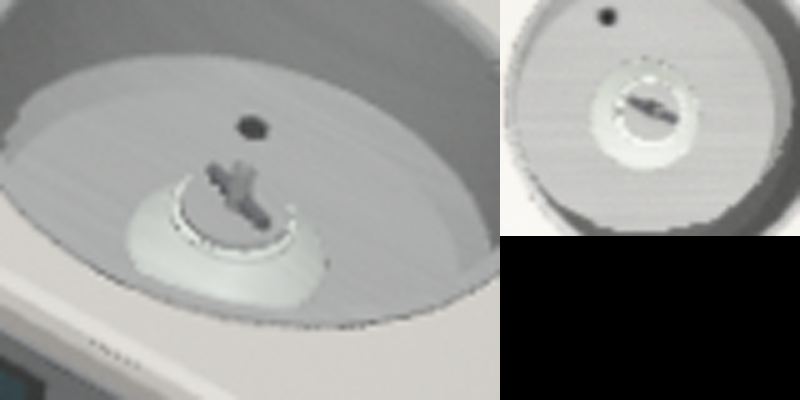

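```bash
cat >> h.py <<'E'
def to(x,y,z,psi=None):
    s=arm.read_state(); p=np.radians(s['ee_rot'][2]); d=np.array([x,y,z])-s['tcp_pos']
    M=R.from_euler('xyz',s['ee_rot'],degrees=True).as_matrix(); l=M.T@d
    t=0 if psi is None else -((psi-s['ee_rot'][2]+180)%360-180)
    print('shift',np.round(l,4),'turn',round(np.radians(t),4),'t',s['clock'],'tcp',np.round(s['tcp_pos'],4),np.round(s['ee_rot'],2))
E
python3 - <<'E'
from h import *
f=grab('wrist','w0'); s=arm.read_state()
M=R.from_euler('xyz',s['ee_rot'],degrees=True)
print('cam in tool',M.inv().apply(np.array(f['position'])-s['tcp_pos']),(M.inv()*R.from_matrix(f['rotation'])).as_euler('xyz',degrees=True),f['fx'],f['k1'])
a=load('s0');p=onz(a,392.4,264.4,.0518);q=onz(a,403,275,.0518);d=p-q;print('pin',np.degrees(np.arctan2(d[1],d[0])),(p+q)/2)
to(.54,-.13,.33,85)
E
```

```text
cam in tool [ 0.08190771 -0.00083594 -0.16169993] [-1.73174484e+01 -9.52189814e-03  9.00789154e+01] 365.5647106507321 0.011441125735196995
pin 66.93245004280035 [ 0.58214352 -0.13239033  0.0518    ]
shift [ 0.4527 -0.3529 -0.1078] turn -1.1017 t 0.15 tcp [ 0.2513 -0.626   0.2218] [-179.92    0.     21.88]
```

```bash
python3 -m jog '{"xyz":[[0.46,-0.32,-0.05],[0.46,-0.32,-0.05],[0.46,-0.32,-0.05],[0.46,-0.32,-0.05],[0.46,-0.32,-0.05],[0.46,-0.32,-0.05],[0.46,-0.32,-0.05],[0.46,-0.32,-0.05],[0.46,-0.32,-0.05],[0.46,-0.32,-0.05],[0.46,-0.32,-0.05],[0.46,-0.32,-0.05]],"turn":[-1.1,-1.1,-1.1,-1.1,-1.1,-1.1,-1.1,-1.1,-1.1,-1.1,-1.1,-1.1],"grip":[100,100,100,100,100,100,100,100,100,100,100,100]}'
python3 -c "
from h import *
to(.58,-.13,.24,90)"
```

```text
clock: 1.15
tcp_pos: [0.5254, -0.2084, 0.2672]
ee_rot: [-180.0, 0.0, 84.9]
force: [0.5, 0.4, -0.3]
grip_width: 0.0873
gripper_force: 0.0
shift [0.083  0.0473 0.0271] turn -0.0894 t 1.15 tcp [ 0.5254 -0.2084  0.2672] [-1.7999e+02  2.0000e-02  8.4880e+01]
```

```bash
python3 -m jog '{"xyz":[[0.083,0.047,0.027],[0.083,0.047,0.027],[0.083,0.047,0.027],[0.083,0.047,0.027],[0.083,0.047,0.027]],"turn":[-0.089,-0.089,-0.089,-0.089,-0.089],"grip":[100,100,100,100,100]}'
python3 -c "
from h import *
f=grab('wrist','w1');print(proj(f,[.58,-.13,.0655]),proj(f,[.68,-.13,.087]),arm.read_state()['tcp_pos'])
cv2.imwrite('pics/w1b.png',cv2.resize(f['image'],(800,600),interpolation=2)[:,:,::-1])"
```

```text
clock: 1.57
tcp_pos: [0.579, -0.1309, 0.2393]
ee_rot: [-179.9, -0.0, 90.1]
force: [0.5, -0.9, 0.4]
grip_width: 0.087
gripper_force: 0.0
(np.float64(282.90129204502534), np.float64(184.87623542060277)) (np.float64(395.9115980582682), np.float64(190.74687617678163)) [ 0.5786889  -0.13268275  0.23969277]
```

View pics/w1b.png

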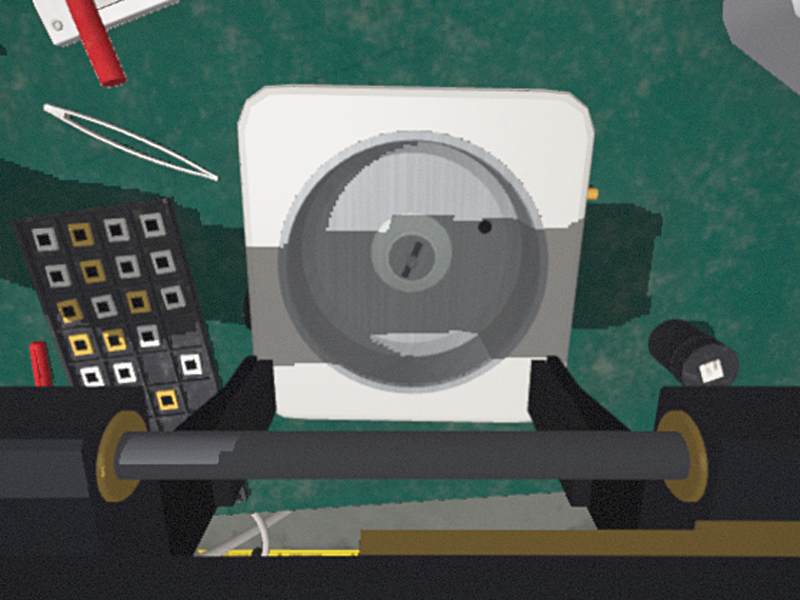

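```bash
python3 - <<'E'
from h import *
f=load('w1');k=1.42857
g=cv2.cvtColor(f['image'],6)
g8=cv2.resize(g[155:205,255:320],None,fx=8,fy=8,interpolation=2)
W=lambda u,v,z:onz(f,(u+.5)/k-.5,(v+.5)/k-.5,z)
def ang(p,q):d=q-p;return np.degrees(np.arctan2(d[1],d[0]))
print('top edge',ang(W(270,87,.087),W(570,92,.087)),'left',ang(W(251,300,.087),W(242,150,.087)), ang(W(274,405,.087),W(242,150,.087)),'right',ang(W(578,250,.087),W(593,140,.087)))
print('L,R',W(246,225,.087),W(582,225,.087),'T',W(420,89,.087))
print('pin',ang(W(402,278,.05),W(421,243,.05)),(W(402,278,.05)+W(421,243,.05))/2,'shaft',W(411,259,.0655),'ring',W(412,257,.048))
# bowl inner ring
print('bowl L/R',W(278,262,.087),W(547,262,.087),'T/B',W(413,131,.087),W(413,391,.087))
# pin segmentation
x0,y0=270,165;c=g[y0:y0+32,x0:x0+36].astype(int)
for r in c[2:30]:print(' '.join(f'{v:3d}' for v in r[4:32]))
to(.608,.187,.12,107.6)
b=load('t0')
hsv=cv2.cvtColor(b['image'],cv2.COLOR_RGB2HSV)
m=((hsv[...,2]>170)&(hsv[...,1]<60)).astype(np.uint8);m[:, :205]=0;m[:,252:]=0;m[:165]=0;m[210:]=0
cs=max(cv2.findContours(m,0,1)[0],key=cv2.contourArea);(u,v),r=cv2.minEnclosingCircle(cs);print('disc',u,v,r,onz(b,u,v,.052))
E
```

```text
top edge -0.8703866352415905 left 88.36258305641336 92.29482579932773 right 88.2226059055495
L,R [ 0.48425382 -0.10053377  0.087     ] [ 0.68692174 -0.10031811  0.087     ] T [ 0.58843346 -0.02402641  0.087     ]
pin 62.39459337439536 [ 0.58490236 -0.13118682  0.05      ] shaft [ 0.58436214 -0.12639657  0.0655    ] ring [ 0.58533385 -0.12904919  0.048     ]
bowl L/R [ 0.50195321 -0.12341338  0.087     ] [ 0.66780505 -0.12320213  0.087     ] T/B [ 0.58468393 -0.04636699  0.087     ] [ 0.58589513 -0.2115607   0.087     ]
137 140 148 145 130 118 102  98 102 103 104 102 102 100  99 103  98 105 103 106 106 102 105 122 137 147 143 141
140 148 137 124 103 102 100 102 104 105 104 101 104 100 101 101 106 100 103  99 101 105 108 104 111 129 139 149
142 139 118 105  99  99 103 103 105 102 105  95 102 100 103 101  95  87  74  82  95  99 100 101 101 108 123 142
133 119 104 100  99 102  99 109  98 104 103 100 101 106 100 102  87  69  57  65  71  91  97 102 104 103 108 123
128 105  99 100 102 104 102 104 102 105 101 104 101 101 105  98  81  62  59  56  54  75  97 103 102  99 101 114
120  99 103 107
[... 2076 characters left out ...]
 101  99 102 103 104  96 103 111 134
136 124 112 100 101 103  98  80  58  61  59  58  88  96 102 103 104 112 103 104 100 101  99 103 103 109 134 139
128 132 130 126 106  98  93  73  54  56  57  57  93 107 104 107 103 102 100 105 105 100 100 103 107 128 138 135
132 130 141 139 125 106  97  86  68  61  58  70  91 108 106 107 104 102 103 100  99 105 108 114 129 135 135 134
132 129 133 132 139 130 112 105  95  89  87  92 101 106 103 103 103 104 101  97 102 112 130 138 138 132 132 133
shift [0.3198 0.0292 0.1194] turn -0.3078 t 1.6167 tcp [ 0.5787 -0.1327  0.2397] [-1.7994e+02  5.0000e-02  8.9960e+01]
disc 226.59616088867188 184.82691955566406 12.187759399414062 [0.61099849 0.19088525 0.052     ]
```

```bash
python3 -m jog '{"xyz":[[0.32,0.03,0.04],[0.32,0.03,0.04],[0.32,0.03,0.04],[0.32,0.03,0.04],[0.32,0.03,0.04],[0.32,0.03,0.04],[0.32,0.03,0.04],[0.32,0.03,0.04],[0.32,0.03,0.04],[0.32,0.03,0.04],[0.32,0.03,0.04]],"turn":[-0.308,-0.308,-0.308,-0.308,-0.308,-0.308,-0.308,-0.308,-0.308,-0.308,-0.308],"grip":[100,100,100,100,100,100,100,100,100,100,100]}'
python3 - <<'E'
from h import *
f=load('w1');g=cv2.cvtColor(f['image'],6)
v,u=np.where(g[165:197,273:300]<80);u=u+273;v=v+165
P=np.array([onz(f,a,b,.052)[:2] for a,b in zip(u,v)]);c=P.mean(0);e=np.linalg.svd(P-c)[2][0];print('pin',np.degrees(np.arctan2(e[1],e[0])),c)
f=grab('wrist','w2');cv2.imwrite('pics/w2b.png',cv2.resize(f['image'],(800,600),interpolation=2)[:,:,::-1])
u,v=proj(f,[.609,.188,.057]);print(u,v,arm.read_state()['tcp_pos'],arm.read_state()['ee_rot'])
E
```

```text
clock: 2.53
tcp_pos: [0.6099, 0.1854, 0.2]
ee_rot: [-180.0, 0.1, 107.5]
force: [0.7, -1.2, -0.2]
grip_width: 0.0875
gripper_force: 0.0
pin -113.84222124155926 [ 0.58525493 -0.12916449]
281.30318406903757 191.11255341014487 [0.6100342  0.18490564 0.20009682] [-1.79995760e+02  1.27074952e-01  1.07396683e+02]
```

View pics/w2b.png

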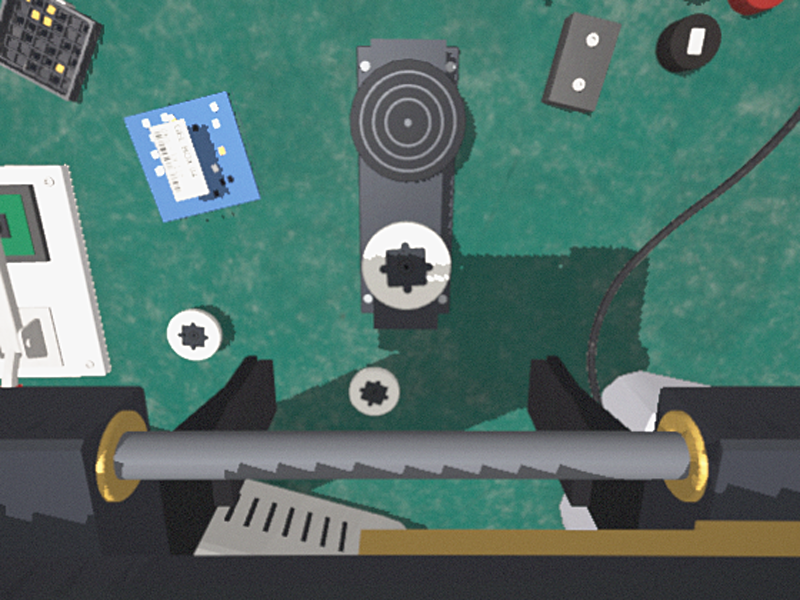

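```bash
python3 - <<'E'
from h import *
f=load('w2');im=f['image']
cv2.imwrite('pics/c3.png',cv2.resize(im[145:225,240:330],None,fx=7,fy=7,interpolation=2)[:,:,::-1])
hsv=cv2.cvtColor(im,cv2.COLOR_RGB2HSV)
roi=np.zeros(im.shape[:2],np.uint8);roi[150:222,245:322]=1
m=((hsv[...,2]>120)&(hsv[...,1]<50)&(roi>0)).astype(np.uint8)
c=max(cv2.findContours(m,0,1)[0],key=cv2.contourArea)
P=np.array([onz(f,*q,.052)[:2] for q in c[:,0]],np.float32)
(x,y),(w,h),a=cv2.fitEllipse(P);print('disc',x,y,w,h)
m2=((hsv[...,2]<85)).astype(np.uint8)
yy,xx=np.where(m2>0);
sel=[(u,v) for u,v in zip(xx,yy) if 245<u<322 and 150<v<222]
Q=np.array([onz(f,u,v,.052)[:2] for u,v in sel]);Q=Q[np.hypot(Q[:,0]-x,Q[:,1]-y)<.021]-[x,y]
print(len(Q),Q.mean(0))
r=np.hypot(*Q.T);t=np.degrees(np.arctan2(Q[:,1],Q[:,0]))
for lo,hi in((.0145,.021),):
    s=(r>lo)&(r<hi);print(s.sum(),np.histogram((t[s])%90,18,(0,90))[0])
# square+? template: maximise edge fit
best=[]
for d in np.arange(0,90,.5):
    c_,s_=np.cos(np.radians(d)),np.sin(np.radians(d));A=Q@np.array([[c_,-s_],[s_,c_]]);best.append((((np.abs(A)**8).sum(1)**(1/8)).mean()+0,d))
print(sorted(best)[:3])
E
```

```text
disc 0.6102112531661987 0.1908854842185974 0.055643562227487564 0.056393854320049286
665 [ 0.00059783 -0.00126368]
30 [0 0 2 5 9 4 0 0 0 0 0 0 3 5 2 0 0 0]
[(np.float64(0.008068096487451328), np.float64(66.0)), (np.float64(0.00806814194070869), np.float64(66.5)), (np.float64(0.008068254313819955), np.float64(65.5))]
```

View pics/c3.png

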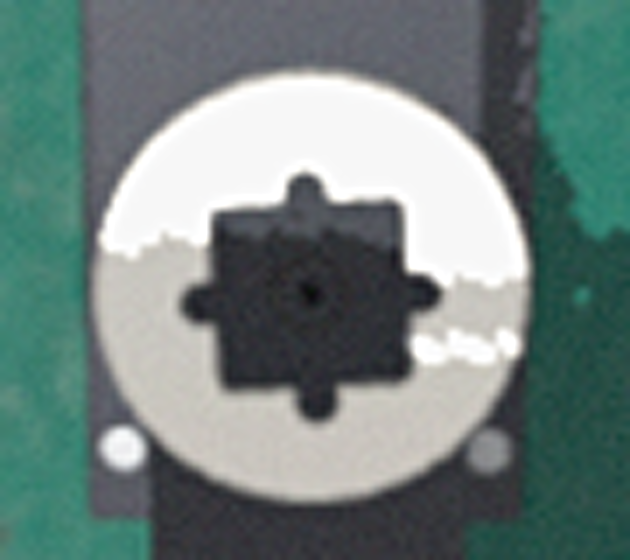

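The largest look-alike is the one in the rack at (406,266) of the wrist picture. It has the square pocket, and its disc measures about 54 mm. The two smaller ones at (193,335) and (374,391) are decoys. The pocket stands at about 21° in the world frame and the pin at about 66°.

```bash
python3 -c "
from h import *
to(.610,.1905,.029,107.6)"
```

```text
shift [0.0057 0.0017 0.1711] turn -0.0035 t 2.5833 tcp [0.61   0.1849 0.2001] [-1.800e+02  1.300e-01  1.074e+02]
```

```bash
python3 -m jog '{"xyz":[[0.0055,0.002,0.05],[0.0055,0.002,0.09],[0.0055,0.002,0.12],[0.0055,0.002,0.14],[0.0055,0.002,0.155],[0.0055,0.002,0.165],[0.0055,0.002,0.171],[0.0055,0.002,0.171],[0.0055,0.002,0.171]],"turn":[0,0,0,0,0,0,0,0,0],"grip":[100,100,100,100,100,100,100,100,100]}' 20
python3 -m jog '{"xyz":[[0,0,0],[0,0,0],[0,0,0],[0,0,0],[0,0,0],[0,0,0],[0,0,0],[0,0,0]],"turn":[0,0,0,0,0,0,0,0],"grip":[50,50,50,50,50,50,50,50]}' 20
```

```text
clock: 3.33
tcp_pos: [0.6104, 0.1942, 0.0302]
ee_rot: [179.9, 0.0, 107.6]
force: [1.5, 0.0, 0.6]
grip_width: 0.0871
gripper_force: 0.0
clock: 4.0
tcp_pos: [0.6095, 0.1942, 0.0291]
ee_rot: [180.0, 0.0, 107.7]
force: [-0.7, -0.2, 2.0]
grip_width: 0.0535
gripper_force: 20.0
```

```bash
python3 -m jog '{"xyz":[[0,0,-0.02],[0,0,-0.05],[0,0,-0.09],[0,0,-0.12],[0,0,-0.12],[0,0,-0.12]],"turn":[0,0,0,0,0,0],"grip":[50,50,50,50,50,50]}'
python3 - <<'E'
from h import *
f=grab('wrist','w3');b=grab('top','t1');s=arm.read_state();print(s['tcp_pos'],s['ee_rot'],s['force'],s['grip_width'])
u,v=proj(b,s['tcp_pos']-[0,0,-.024]);u,v=int(u),int(v)
A=cv2.resize(f['image'][220:360,160:400],(800,467),interpolation=2)
B=cv2.resize(b['image'][v-30:v+30,u-35:u+35],(152,130),interpolation=2)
o=np.zeros((600,800,3),np.uint8);o[:467]=A;o[467:597,:152]=B;cv2.imwrite('pics/c4.png',o[:,:,::-1])
M=R.from_euler('xyz',s['ee_rot'],degrees=True)
p=lambda l:[round(float(q),1) for q in ((np.array(proj(f,s['tcp_pos']+M.apply(l)))-[160,220])*800/240)]
print('expected centre, +x rim, -x rim, notches r=16.',p([0,0,-.024]),p([.027,0,-.024]),p([-.027,0,-.024]))
E
```

```text
clock: 4.5
tcp_pos: [0.6104, 0.1947, 0.151]
ee_rot: [179.8, 0.0, 107.6]
force: [-1.0, 0.4, -2.2]
grip_width: 0.0533
gripper_force: 20.1
[0.60856854 0.19349342 0.14773903] [-1.79869954e+02  3.33343018e-02  1.07643008e+02] [ 0.02226523 -0.21870045 -0.79131742] 0.053453085610079526
expected centre, +x rim, -x rim, notches r=16. [390.1, 247.6] [389.1, 55.1] [391.0, 422.0]
```

View pics/c4.png

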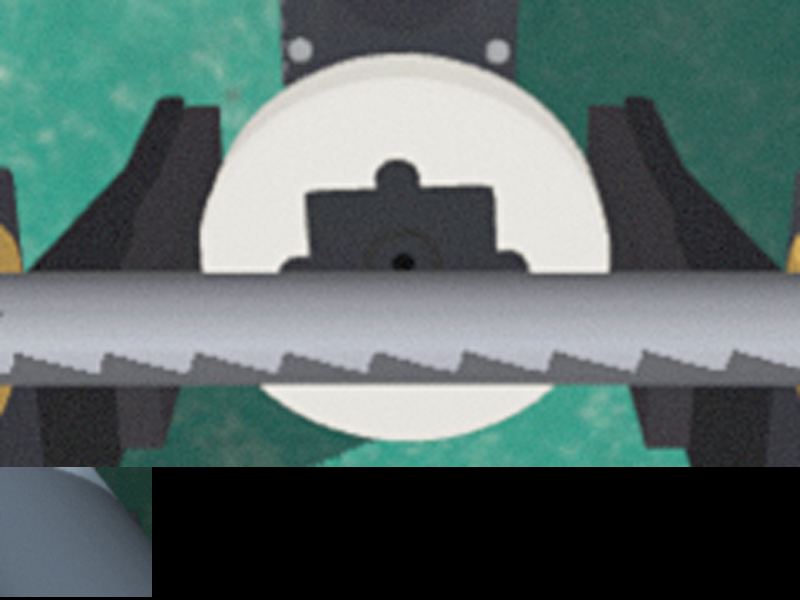

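```bash
python3 -c "
from h import *
to(.553,-.187,.17,63.2)"
```

```text
shift [-0.3458 -0.1683 -0.0217] turn 0.7757 t 4.6 tcp [0.6086 0.1935 0.1477] [-1.7987e+02  3.0000e-02  1.0764e+02]
```

```bash
python3 -m jog '{"xyz":[[-0.346,-0.168,-0.022],[-0.346,-0.168,-0.022],[-0.346,-0.168,-0.022],[-0.346,-0.168,-0.022],[-0.346,-0.168,-0.022],[-0.346,-0.168,-0.022],[-0.346,-0.168,-0.022],[-0.346,-0.168,-0.022],[-0.346,-0.168,-0.022],[-0.346,-0.168,-0.022],[-0.346,-0.168,-0.022],[-0.346,-0.168,-0.022]],"turn":[0.776,0.776,0.776,0.776,0.776,0.776,0.776,0.776,0.776,0.776,0.776,0.776],"grip":[50,50,50,50,50,50,50,50,50,50,50,50]}'
python3 -m jog '{"xyz":[[0,0,0],[0,0,0],[0,0,0]],"turn":[0,0,0],"grip":[50,50,50]}'
python3 - <<'E'
from h import *
f=grab('wrist','w4');s=arm.read_state();print(s['tcp_pos'],s['ee_rot'],s['force'])
cv2.imwrite('pics/w4b.png',cv2.resize(f['image'],(800,600),interpolation=2)[:,:,::-1])
E
```

```text
clock: 5.6
tcp_pos: [0.5531, -0.1866, 0.1693]
ee_rot: [-179.8, 0.0, 63.1]
force: [-0.3, 0.8, -0.9]
grip_width: 0.0532
gripper_force: 20.1
clock: 5.85
tcp_pos: [0.5545, -0.1844, 0.1706]
ee_rot: [-180.0, -0.0, 63.4]
force: [0.7, -0.0, -1.0]
grip_width: 0.0534
gripper_force: 20.1
[ 0.55445213 -0.18473859  0.17076874] [-1.79972707e+02 -1.88941672e-02  6.33462186e+01] [-0.00206163 -0.26080742 -0.59930181]
```

View pics/w4b.png

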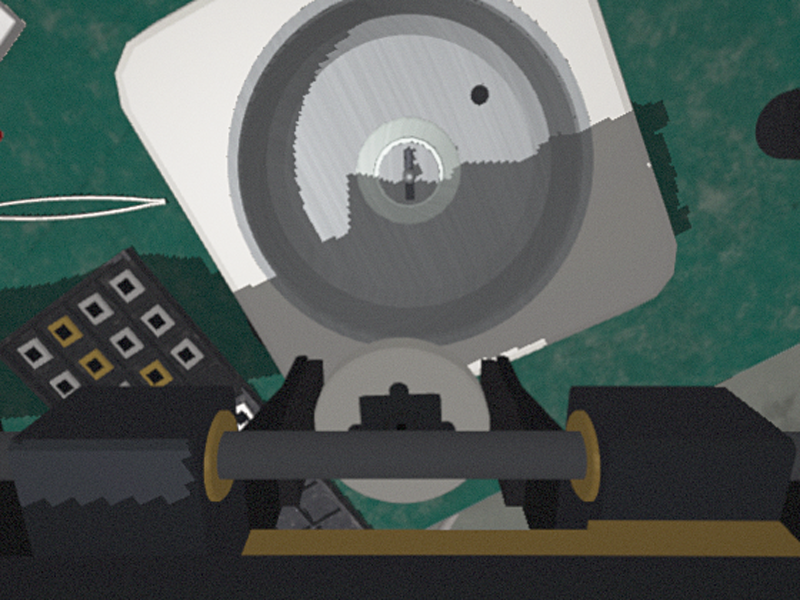

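```bash
python3 - <<'E'
from h import *
f=load('w4');k=1/.7;s=arm.read_state();M=R.from_euler('xyz',s['ee_rot'],degrees=True)
W=lambda u,v,z:M.inv().apply(onz(f,(u+.5)/k-.5,(v+.5)/k-.5,z)-s['tcp_pos'])*1e3
z=s['tcp_pos'][2]+.024
print('tip',W(409,177,.0655),'ring',W(409.5,171,.048),'pin',(W(409,148,.05)+W(410,198,.05))/2)
print('bowl in L/R',W(228,160,.087),W(594,160,.087))
for v in(337,346):print('far',W(403,v,z))
print('near',W(403,502,z),'L',W(315,418,z),'R',W(490,418,z),'hole',W(402,427,z-.005),'notch',W(398,389,z))
d=W(361,396,z)-W(440,393,z);print('sq top edge tilt',d)
E
```

```text
tip [ 62.46133448   2.78764386 105.28802298] ring [ 64.24017982   3.27161933 122.78838198] pin [ 63.16168147   3.251643   120.78803551]
bowl in L/R [ 71.6385156  -79.78568423  83.83037931] [71.46703213 86.45778834 83.75113306]
far [ 28.03900582  -0.45724323 -23.99053992]
far [ 25.29299483  -0.45762253 -23.99144528]
near [-27.51263653  -0.46542276 -24.00885504] L [  2.21846272 -26.63647095 -23.98658423] R [  2.20817062  25.4034774  -24.01137674] hole [ -3.86588128  -0.76235989 -19.00091487] notch [ 11.74933474  -1.92015713 -23.99521484]
sq top edge tilt [-9.69888983e-01 -2.31569275e+01  1.07109135e-02]
```

```bash
python3 - <<'E'
from h import *
f=load('w3');tcp=np.array([0.60856854,0.19349342,0.14773903]);M=R.from_euler('xyz',[-179.87,.033,107.643],degrees=True)
W=lambda u,v,z:M.inv().apply(onz(f,160+u*.3,220+v*.3,z)-tcp)*1e3
z=tcp[2]+.024
print('far',W(400,76,z),W(400,53,z-.01),'near',W(406,440,z),'L',W(201,250,z),'R',W(611,250,z),'hole',W(404,262,z-.003),W(404,262,z-.005))
# camera in tool, both frames
for t,tc,e in(('w3',tcp,[-179.87,.033,107.643]),('w4',np.array([ 0.55445213,-0.18473859,0.17076874]),[-179.973,-.019,63.346])):
    g=load(t);print(R.from_euler('xyz',e,degrees=True).inv().apply(np.array(g['position'])-tc)*1e3)
E
```

```text
far [ 24.20554158   1.3446585  -24.01705812] [ 23.32302011   1.37278877 -14.01658625] near [-29.95484699   2.05744884 -23.98748117] L [ -0.26503963 -24.72608625 -23.9438113 ] R [ -0.43749789  28.91215942 -24.0654135 ] hole [ -3.95931014   1.83021727 -21.00192977] [ -5.16957453   1.84109107 -19.0012519 ]
[  83.22910027    1.04685967 -165.13235776]
[  82.70671614   -0.7098452  -161.73723859]
```

```bash
python3 -m jog '{"xyz":[[0.034,0.0017,0.0],[0.0665,0.0033,0.03],[0.0665,0.0033,0.06],[0.0665,0.0033,0.085],[0.0665,0.0033,0.09],[0.0665,0.0033,0.09],[0.0665,0.0033,0.09]],"turn":[0,0,0,0,0,0,0],"grip":[50,50,50,50,50,50,50]}'
python3 -m jog '{"xyz":[[0,0,0.002],[0,0,0.004],[0,0,0.006],[0,0,0.008],[0,0,0.010],[0,0,0.011],[0,0,0.011]],"turn":[0,0,0,0,0,0,0],"grip":[50,50,50,50,50,50,50]}'
```

```text
clock: 6.48
tcp_pos: [0.5879, -0.1287, 0.0819]
ee_rot: [179.9, -0.0, 63.2]
force: [-0.1, -0.4, -0.7]
grip_width: 0.0531
gripper_force: 20.1
clock: 7.07
tcp_pos: [0.5868, -0.1283, 0.0696]
ee_rot: [-180.0, 0.0, 63.2]
force: [-0.9, 1.3, -0.5]
grip_width: 0.0531
gripper_force: 20.1
```

```bash
python3 -m jog '{"xyz":[[0,0,0.001],[0,0,0.002],[0,0,0.003],[0,0,0.004],[0,0,0.0045],[0,0,0.0045]],"turn":[0,0,0,0,0,0],"grip":[50,50,50,50,50,50]}'
python3 -m jog '{"xyz":[[0,0,0.001],[0,0,0.0015],[0,0,0.002],[0,0,0.002]],"turn":[0,0,0,0],"grip":[50,50,50,50]}'
```

```text
clock: 7.57
tcp_pos: [0.587, -0.1283, 0.0653]
ee_rot: [-180.0, -0.0, 63.2]
force: [-0.6, 1.5, -0.2]
grip_width: 0.0534
gripper_force: 20.0
clock: 7.9
tcp_pos: [0.5869, -0.1284, 0.0633]
ee_rot: [-180.0, 0.0, 63.2]
force: [-2.7, 2.0, -1.4]
grip_width: 0.0535
gripper_force: 20.0
```

```bash
python3 -m jog '{"xyz":[[0,0,0.0005],[0,0,0.001],[0,0,0.001],[0,0,0.001]],"turn":[0,0,0,0],"grip":[50,50,50,50]}'
python3 -m jog '{"xyz":[[0,0,0.0005],[0,0,0.001],[0,0,0.001],[0,0,0.001]],"turn":[0,0,0,0],"grip":[50,50,50,50]}'
```

```text
clock: 8.23
tcp_pos: [0.5869, -0.1285, 0.0623]
ee_rot: [-180.0, 0.0, 63.2]
force: [-1.3, 2.6, -0.4]
grip_width: 0.0531
gripper_force: 20.0
clock: 8.57
tcp_pos: [0.587, -0.1285, 0.0614]
ee_rot: [-180.0, 0.0, 63.2]
force: [-2.2, 3.2, 0.2]
grip_width: 0.0529
gripper_force: 20.0
```

```bash
python3 -m jog '{"xyz":[[0.0005,-0.0008,0.0],[0.0005,-0.0008,0.0005],[0.0005,-0.0008,0.001],[0.0005,-0.0008,0.0015],[0.0005,-0.0008,0.0015]],"turn":[0,0,0,0,0],"grip":[50,50,50,50,50]}'
python3 -m jog '{"xyz":[[0,0,0.0005],[0,0,0.001],[0,0,0.001],[0,0,0.001]],"turn":[0,0,0,0],"grip":[50,50,50,50]}'
```

```text
clock: 8.98
tcp_pos: [0.5869, -0.1281, 0.06]
ee_rot: [180.0, 0.0, 63.2]
force: [0.1, 0.8, 0.2]
grip_width: 0.0535
gripper_force: 20.1
clock: 9.32
tcp_pos: [0.5869, -0.128, 0.059]
ee_rot: [180.0, -0.0, 63.2]
force: [-0.0, -0.4, -0.2]
grip_width: 0.0529
gripper_force: 20.1
```

Down to 0.059 with no resistance, so the slots are over the pin. I'll keep going gently to the shoulder.

```bash
python3 -m jog '{"xyz":[[0,0,0.0005],[0,0,0.001],[0,0,0.001],[0,0,0.001]],"turn":[0,0,0,0],"grip":[50,50,50,50]}'
python3 -m jog '{"xyz":[[0,0,0.0005],[0,0,0.001],[0,0,0.001],[0,0,0.001]],"turn":[0,0,0,0],"grip":[50,50,50,50]}'
```

```text
clock: 9.65
tcp_pos: [0.5869, -0.1279, 0.0582]
ee_rot: [180.0, -0.0, 63.2]
force: [-0.1, 0.1, 1.7]
grip_width: 0.0531
gripper_force: 20.1
clock: 9.98
tcp_pos: [0.587, -0.1278, 0.058]
ee_rot: [179.9, 0.0, 63.2]
force: [-1.4, -0.1, 7.3]
grip_width: 0.0531
gripper_force: 20.1
```

```bash
python3 -m jog '{"xyz":[[0,0,0.0005],[0,0,0.0005],[0,0,0.0005]],"turn":[0,0,0],"grip":[50,50,50]}'; python3 -m jog '{"xyz":[[0,0,0.0005],[0,0,0.0005],[0,0,0.0005]],"turn":[0,0,0],"grip":[50,50,50]}'
```

```text
clock: 10.23
tcp_pos: [0.587, -0.1278, 0.0579]
ee_rot: [179.9, 0.0, 63.2]
force: [-3.1, 0.7, 9.4]
grip_width: 0.0533
gripper_force: 20.2
clock: 10.48
tcp_pos: [0.5871, -0.1278, 0.0579]
ee_rot: [179.9, 0.0, 63.2]
force: [-3.3, 0.7, 12.2]
grip_width: 0.0532
gripper_force: 20.2
```

```bash
python3 -m jog '{"xyz":[[0,0,-0.0012],[0,0,-0.0012],[0,-0.0002,-0.0012],[0,-0.0004,-0.0012],[-0.0001,-0.0006,-0.0012],[-0.0001,-0.0006,-0.0012]],"turn":[0,0,-0.07,-0.14,-0.2,-0.2],"grip":[50,50,50,50,50,50]}' 30; python3 -c "
from h import *
s=arm.read_state();print(s['ft_torque'],s['force'])"
```

```text
clock: 10.98
tcp_pos: [0.586, -0.1273, 0.058]
ee_rot: [-180.0, -0.0, 74.7]
force: [-2.4, 1.6, 8.5]
grip_width: 0.0527
gripper_force: 30.1
[ 0.24779571  0.67833802 -0.05163903] [-2.42294378  1.56153572  8.5291319 ]
```

```bash
python3 -m jog '{"xyz":[[0,0,-0.0006],[0,-0.0002,-0.0006],[0,-0.0004,-0.0006],[-0.0001,-0.0006,-0.0006],[-0.0001,-0.0006,-0.0006],[-0.0001,-0.0006,-0.0006]],"turn":[0,-0.07,-0.14,-0.2,-0.2,-0.2],"grip":[50,50,50,50,50,50]}'; python3 -c "
from h import *
f=grab('wrist','w5');s=arm.read_state();print(s['ft_torque'],s['force'],s['ee_rot'])
A=cv2.resize(f['image'][220:360,160:400],(800,467),interpolation=2);cv2.imwrite('pics/c5.png',A[:,:,::-1])"
```

```text
clock: 11.48
tcp_pos: [0.5854, -0.1274, 0.0581]
ee_rot: [-180.0, -0.0, 86.1]
force: [-1.7, 1.4, 6.4]
grip_width: 0.053
gripper_force: 30.1
[ 0.19225938  0.40710066 -0.00248622] [-2.58422484  0.74941571  5.81154761] [-1.79981884e+02 -9.24574813e-03  8.60882178e+01]
```

View pics/c5.png

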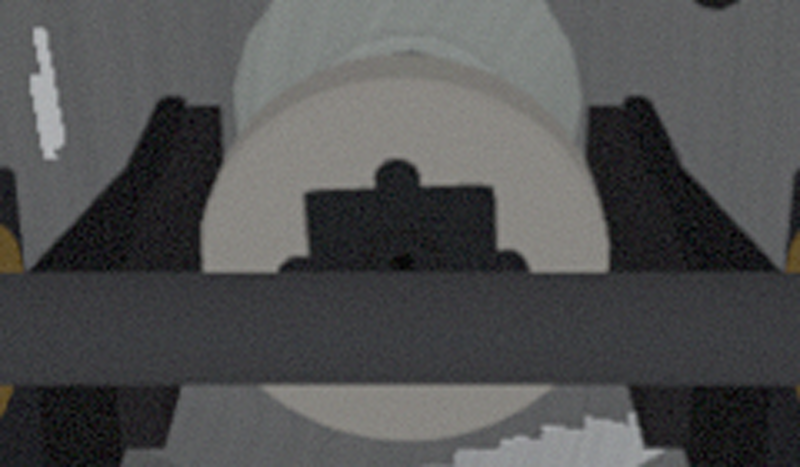

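```bash
python3 -m jog '{"xyz":[[0,0,0],[0,0,0],[0,0,0],[0,0,0],[0,0,-0.02],[0,0,-0.05],[0,0,-0.09],[0,0,-0.13],[0,0,-0.17],[0,0,-0.18],[0,0,-0.18]],"turn":[0,0,0,0,0,0,0,0,0,0,0],"grip":[85,85,85,85,85,85,85,85,85,85,85]}'; python3 -c "
from h import *
f=grab('wrist','w6');u,v=map(int,proj(f,[.584,-.129,.08]));
a=f['image'];cv2.imwrite('pics/c6.png',cv2.resize(a[40:270,130:440],(800,594),interpolation=2)[:,:,::-1])
print(u,v,arm.read_state()['ee_rot'],arm.read_state()['tcp_pos'])"
```

```text
clock: 12.45
tcp_pos: [0.5878, -0.1276, 0.242]
ee_rot: [179.5, 0.1, 86.1]
force: [1.1, 1.0, -0.5]
grip_width: 0.0736
gripper_force: 0.0
276 190 [1.79820777e+02 5.17194996e-02 8.60893405e+01] [ 0.58613361 -0.12772578  0.2391063 ]
```

View pics/c6.png

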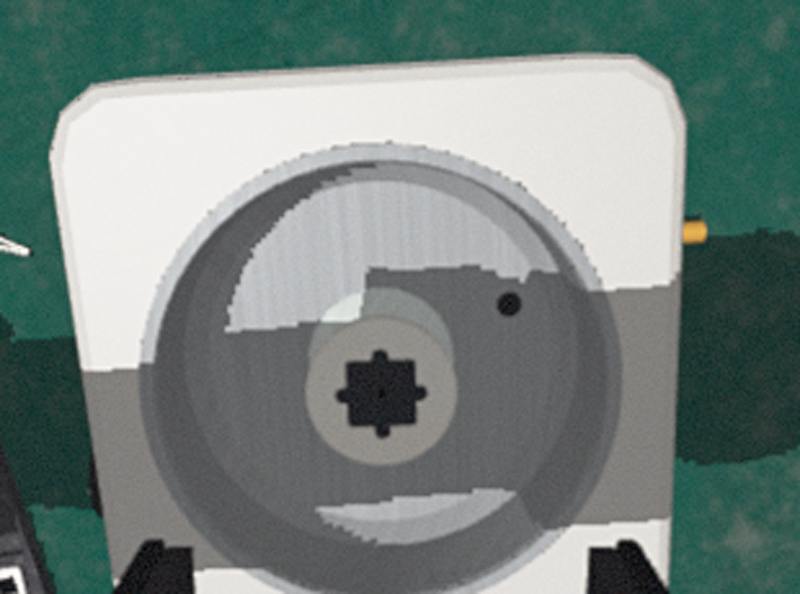

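The pocket edges and the housing edge both tilt about 2.8° in the picture, so they are parallel. The chuck is centred, and the arm met the shoulder at the fully home height.

```bash
python3 -c "
from cell import arm
print(arm.sign_off())"
```

```text
the job is handed in; nothing more can be done
None
```

The white chuck is seated fully home on the spindle by my measurements, with its pocket square to the coater's front, released, and handed in at about 12.5 s of the 56 s allowed. The highest force I read while seating it was about 12 N, and I never touched the black chuck. Sign-off gave no verdict.

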